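# Sort the key shelf: four things back on their own mats

## Task

The two keys, the torch and the luggage tag have all been left on one another's mats. Put each in the middle of the mat of its own colour (fob blue or red, torch cap yellow, tag card green), the torch standing upright and the others flat as they are now, any way round; the empty grey mat is your spare spot and is to be empty again at the end. Never pile the things or let them touch one another, and do not shift the glass bowl.

Things in the scene. Friction and masses are not known exactly. Their poses are not given: they have to be found in the camera images.
- key_blue: copper-coloured key rigidly fixed in a blue plastic fob, lying flat, 82 mm long in all along its x. The fob is the part to grip: 36 mm long (x), 26 mm wide (y), 14 mm high, its centre 23 mm from the origin towards -x; the key's bow (22 mm disc) and blade (7 to 11 mm wide), 5 mm thick, point to +x and end 41 mm from the origin. Origin in the middle of the length, on the underside; z up. About 40 g. Belongs on the blue mat.
- key_red: copper-coloured key rigidly fixed in a red plastic fob, lying flat, 82 mm long in all along its x. The fob is the part to grip: 36 mm long (x), 26 mm wide (y), 14 mm high, its centre 23 mm from the origin towards -x; the key's bow (22 mm disc) and blade (7 to 11 mm wide), 5 mm thick, point to +x and end 41 mm from the origin. Origin in the middle of the length, on the underside; z up. About 40 g. Belongs on the red mat.
- torch: chrome torch standing upright on its lens, 105 mm high: head 36 mm in diameter up to 22 mm, tapering to a barrel 28 mm in diameter from 30 to 95 mm above its foot, then a yellow tail cap 29 mm in diameter on top; grip the barrel. Origin at the centre of the foot, z up along the axis. About 140 g. Belongs on the yellow mat.
- tag: aluminium luggage tag frame lying flat, a rigid plate 72 mm (x) by 42 mm (y) and 10 mm thick with a green card on its upper face; grip it across the 42 mm. Origin at the centre of its underside, z up. About 50 g. Belongs on the green mat.
- mat_blue: round flat plastic mat, blue, 100 mm across and 4 mm thick, fixed to the cabinet top; origin at the centre of its underside, z up. Home of the blue-fob key.
- mat_red: round flat plastic mat, red, 100 mm across and 4 mm thick, fixed to the cabinet top; origin at the centre of its underside, z up. Home of the red-fob key.
- mat_yellow: round flat plastic mat, yellow, 100 mm across and 4 mm thick, fixed to the cabinet top; origin at the centre of its underside, z up. Home of the torch.
- mat_green: round flat plastic mat, green, 100 mm across and 4 mm thick, fixed to the cabinet top; origin at the centre of its underside, z up. Home of the luggage tag.
- mat_grey: round flat plastic mat, grey, 100 mm across and 4 mm thick, fixed to the cabinet top; origin at the centre of its underside, z up. Spare spot, empty at the start and at the end.
- bowl: clear glass key bowl, 100 mm across at the rim and 50 mm high, loose, empty, to be left where it is; origin at the centre of its underside. Other bystanders near the mats (a battery pack, polish tin, tape roll, padlock, matchbox) are all lower than 26 mm and stand clear of the mats; the taller equipment is beyond x = 0.78 m or |y| = 0.45 m.
Mind the look-alikes: they are no part of the job. What is shaped like the tag but purple is not meant.

How it is judged:
At the end, for the whole second after the job is handed in: Blue key on the blue mat, red key on the red, torch on the yellow, tag on the green: each origin within 15 mm of the mat's centre (horizontally), resting on the mat, upright or flat within 0.15 rad, released and at rest; so the grey mat is empty; the bowl within 15 mm of its starting place (horizontal distance between key_blue and mat_blue below 0.015 m and z of key_blue in the frame of mat_blue between 0.001 and 0.009 m and angle between each of key_blue, key_red, torch, tag's own z axis and vertical below 0.15 rad and linear speed of each of key_blue, key_red, torch, tag below 0.02 m/s and angular speed of each of key_blue, key_red, torch, tag below 0.2 rad/s and horizontal distance between key_red and mat_red below 0.015 m and z of key_red in the frame of mat_red between 0.001 and 0.009 m and horizontal distance between torch and mat_yellow below 0.015 m and z of torch in the frame of mat_yellow between 0.001 and 0.009 m and horizontal distance between tag and mat_green below 0.015 m and z of tag in the frame of mat_green between 0.001 and 0.009 m and distance of bowl from where it was at the start of the episode below 0.015 m); the robot touches nothing.
It fails at once if two of the things touch each other (contact force between key_blue and key_red above 0.2 N or contact force between any of key_blue, key_red and torch above 0.2 N or contact force between any of key_blue, key_red, torch and tag above 0.2 N).
It fails at once if the glass bowl is shifted by more than 15 mm (distance of bowl from where it was at the start of the episode above 0.015 m).
It also fails if it takes over 128 s, if anything falls off the work surface, if the arm or the gripper's body presses on something with over 40 N, if the wrist force passes 120 N, or if a joint passes its speed limit or range.

## Robot

A 6-joint arm with a two-finger parallel gripper is mounted at the origin on the work surface. World frame = base frame: x ahead of the robot, y to its left, z up, the work surface at z = 0. Lengths are in m, angles in rad, forces in N, time in s.
With the tool pointing down it reaches from about 0.375 to 0.9 m from the base axis. Payload 3.1 kg.
Tool frame: the origin (TCP) lies midway between the tips of the shut fingers; the grasp point (between the pads) lies 19 mm behind it; z points along the fingers, y is the line along which they close (so a half turn about z gives the same grasp; the last joint's range is limited). The gripper opens to 85 mm and grips with 20 to 120 N. Pads are 22 mm wide; open, the fingers measure 114 mm over their backs; the gripper's body (76 mm by 85 mm) begins 54 mm behind the grasp point. The pads swing forward as they close: fully open they stand 13 mm farther back than shut.
Start: joints at [1.054, 0.527, 1.433, -0, 1.181, -0.178], TCP at [0.207, 0.59, 0.231] pointing down, gripper open.
Joint ranges: [-3.08, 3.08], [-0.75, 2.2], [0.22, 2.44], [-1.43, 4.57], [0, 2.65], [-2.85, 2.85]. Speed limits (rad/s): [2.79, 2.79, 3.14, 3.14, 3.14, 3.14].

## Interface

Orientations are given as a unit quaternion [x, y, z, w].
In Python, from station import manip gives the robot as it stands.
- The arm moves only by the tool move_arm, never from a script. Its argument "increments" is a list that holds one entry, the list of rows, each a list of 5 numbers: the gripper's target within -1 to 1 (shut at 1, half-way at 0, fully open at -1), then the shift along the world's x, y, z in m, then the turn about the world's z in degrees. In form: [[[fingers, dx, dy, dz, twist], ...]]. A call has 1 to 8 rows; each row shifts and turns the commanded pose from where the row before left it; what a row does not reach is not made up. A row lasts 1/10 s, in which the tool goes at most 50 mm and 8.59 degrees, less where a joint would pass 70% of its speed; a pose out of reach is approached as far as the arm can. A call with a gripper value outside its range is refused whole. The fingers move at their own pace and stop on an object; "newtons" is the grip in N (left out, the last holds). Time passes only in rows, so rows that do not move let the fingers close. It gives the time, the measured TCP pose, the force, the opening and the grip force at its end, in the units of the state.
- manip.sense(): the state, without advancing time (a new reading comes with each control period).
- manip.snapshot(name): name is "side" or "top" or "wrist"; returns a dict with "img" (400x640x3 uint8, red, green, blue), "fx", "fy", "cx", "cy" (pixels), "k1" (the pictures are not rectified: a ray, as slopes to the right and down, at radius r is drawn at 1 + k1 r^2 times it, then the intrinsics apply), "world_to_cam" (4x4, takes a point from world to camera coordinates); the wrist camera has in their place "tool_from_camera" (4x4, takes a point from camera to tool coordinates, whose origin is the TCP and whose axes are the flange's). Camera axes: x right, y down, z forward; pixel columns grow to the right and rows downward; lengths in m; the calibration is good to about 2 mm. A picture is of the moment at which its call begins: read the wrist's pose just before it. There is no depth.
- manip.sign_off(): hands the job in; it is judged then, once.
Trained networks look in the newest picture that a camera, given by its name, has taken for a name from the list of things; names that differ only in an ending like _2 or _b are one class to them, and where a whole thing is asked for, a point or a joint stands for the part that bears it (a point fixed in the world has none). Each returns a list of dicts, best first, with "confidence" (0 to 1); they miss things now and then, are a little off and sometimes report something else, mostly with a low value. They report only what shows in the picture. A call takes as long as a camera call. They do not tell look-alikes from the thing itself.
- manip.spot_in(label, camera): "xyz" ([x, y, z] in m, in world coordinates, good to about 4 mm: the middle of the surface that is visible of it).
- manip.mark_of(label, camera): "xyz" ([x, y, z] in m, in world coordinates, good to about 4 mm: a listed point, or the origin of a listed thing).
The state is a dict: "t": time; "q": joint angles; "qd": joint speeds; "tau": joint torques, N m; "tcp_pos": TCP position; "tool_rot": TCP orientation; "force": force on the tool from outside, world axes, zero at the start; "ft_torque": the same for the moment, N m; "finger_gap": opening from 0.0 (shut) to 1.0 (fully open); "gripper_force": force on a finger pad.
Only numpy, scipy, OpenCV 4.12 (cv2) and the standard library are available. Lean on these libraries where they do the work, as an engineer would, in place of code of your own. Each camera call takes 0.05 s, during which the arm holds its last target. There are 200 camera calls.

## Working session

There is one attempt and no reset: what is moved stays moved. The work goes in short steps, Python scripts to look and compute and a tool call to move; the robot and the scene stay as the last step left them, time stands still between calls to the robot, and variables do not carry over. Pictures are saved under pics/ and viewed, at most 14 in all, crops included, and the job is handed in when it is done.

Besides the shell and the picture viewer there is one more tool, called after "Emit:" as name([rows], argument=value, ...), one row to a line, values as JSON. move_arm: Moves the arm, as the interface text tells. Its arguments: {"type":"object","properties":{"increments":{"type":"array","items":{"type":"array","items":{"type":"array","items":{"type":"number"}}}},"newtons":{"type":"number"}},"required":["increments"]}

```bash
mkdir -p pics; cat > h.py <<'E'
from station import manip
import numpy as np, cv2
def snap(n,f=None):
    s=manip.sense(); d=manip.snapshot(n); d['s']=s
    if f: cv2.imwrite('pics/'+f,d['img'][:,:,::-1])
    return d
E
python3 - <<'E'
from h import *
for c in ['top','side']:
    d=snap(c,c+'0.png')
    print(c,d['world_to_cam'].round(3).tolist(),d['fx'],d['k1'])
    for l in ['key_blue','key_red','torch','tag','mat_blue','mat_red','mat_yellow','mat_green','mat_grey','bowl']:
        print(l,[(np.round(x['xyz'],3).tolist(),round(x['confidence'],2)) for x in manip.mark_of(l,c)])
print(manip.sense())
E
```

```text
top [[-0.029, -0.999, -0.015, 0.033], [-0.999, 0.029, -0.031, 0.506], [0.032, 0.014, -0.999, 1.139], [0.0, 0.0, 0.0, 1.0]] 487.5417498397913 0.037889821477612946
key_blue [([0.702, 0.019, 0.002], 0.75), ([0.476, 0.004, 0.006], 0.57)]
key_red [([0.445, -0.292, 0.003], 0.56)]
torch []
tag [([0.466, 0.252, 0.0], 0.96), ([0.339, 0.286, 0.002], 0.9)]
mat_blue [([0.473, 0.247, 0.002], 0.76)]
mat_red [([0.608, 0.171, 0.0], 0.59)]
mat_yellow [([0.471, -0.002, 0.003], 0.63)]
mat_green [([0.448, -0.294, -0.0], 0.77)]
mat_grey [([0.616, -0.153, 0.002], 0.64)]
bowl [([0.703, 0.016, -0.002], 0.58)]
side [[0.704, -0.71, 0.02, -0.393], [-0.494, -0.509, -0.705, 0.292], [0.511, 0.486, -0.709, 0.57], [0.0, 0.0, 0.0, 1.0]] 418.5991512086881 0.024838908940889422
key_blue [([0.474, 0.011, 0.003], 0.87)]
key_red [([0.446, -0.29, 0.007], 0.65)]
torch [([0.606, 0.16, 0.005], 0.87)]
tag [([0.342, 0.279, -0.002], 0.91), ([0.47, 0.246, 0.006], 0.83)]
mat_blue [([0.474, 0.25, 0.001], 0.81)]
mat_red [([0.61, 0.17, -0.002], 0.95)]
mat_yellow [([0.468, -0.003, 0.002], 0.59)]
mat_green [([0.446, -0.293, -0.002], 0.84), ([0.621, -0.153, 0.001], 0.31)]
mat_grey [([0.623, -0.148, -0.0], 0.89)]
bowl [([0.705, 0.016, -0.006], 0.58)]
{'t': 1.1, 'q': array([ 1.05452240e+00,  5.27478488e-01,  1.43272514e+00, -3.89633804e-06,
        1.18143107e+00, -1.78493746e-01]), 'qd': array([-9.22257267e-04,  3.56962907e-04,  7.16484416e-04, -8.37994369e-04,
       -5.35345904e-05, -9.75598915e-04]), 'tau': array([ 5.28001237e-05, -4.42329168e+01, -1.78419310e+01, -2.61734831e-04,
        7.87576118e-04,  3.89654440e-05]), 'tcp_pos': array([0.20706812, 0.58965416, 0.23131561]), 'tool_rot': array([ 1.68087608e-01,  9.85772061e-01, -2.03826291e-05, -5.46303608e-06]), 'force': array([-0.50354057,  0.00822655, -0.27853341]), 'ft_torque': array([0.03254135, 0.00337456, 0.01159056]), 'gripper_force': 0.0, 'finger_gap': 1.001584607645454}
```

View pics/top0.png

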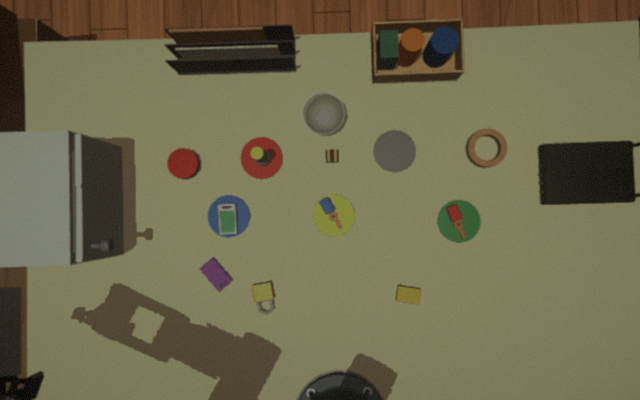

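View pics/side0.png

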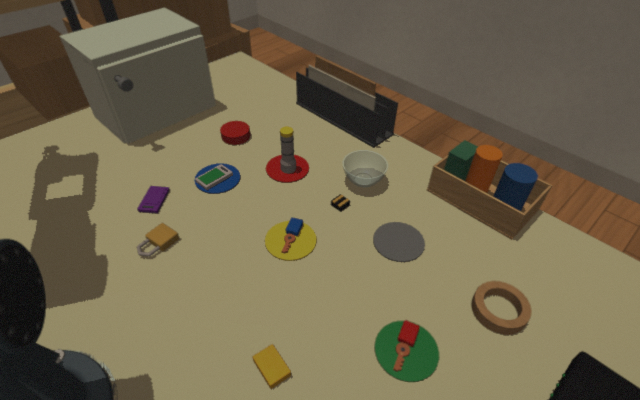

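The top view shows the tag on the blue mat (228,217), the torch on red (260,156), the blue key on yellow (332,212) and the red key on green (458,220). Grey (394,151) is empty and the bowl is at (325,115). It is one 4-cycle, so the blue key goes to grey first. Next I'll refine positions by colour.

```bash
cat >> h.py <<'E'
def cam(d):
    if 'world_to_cam' in d: return np.linalg.inv(d['world_to_cam'])
    from scipy.spatial.transform import Rotation as R
    T=np.eye(4); T[:3,:3]=R.from_quat(d['s']['tool_rot']).as_matrix(); T[:3,3]=d['s']['tcp_pos']
    return T@d['tool_from_camera']
def plane(d,uv,z):
    K=np.array([[d['fx'],0,d['cx']],[0,d['fy'],d['cy']],[0,0,1]])
    uv=np.asarray(uv,float).reshape(-1,1,2)
    p=cv2.undistortPoints(uv,K,np.array([d['k1'],0,0,0,0.]))[:,0]
    T=cam(d); r=np.c_[p,np.ones(len(p))]@T[:3,:3].T
    return T[:3,3]+r*((z-T[2,3])/r[:,2])[:,None]
def pix(d,P):
    q=np.linalg.inv(cam(d))@np.r_[P,1]; a,b=q[:2]/q[2]; s=1+d['k1']*(a*a+b*b)
    return np.array([d['fx']*a*s+d['cx'],d['fy']*b*s+d['cy']])
HUE={'blue':(100,125),'red':(-8,5),'yellow':(24,34),'green':(45,85),'copper':(6,16)}
def mask(d,col,near,z,rad,smin=100,vmin=40):
    "pixels of the hue within rad (m) of near on plane z -> world xy of them"
    h=cv2.cvtColor(d['img'],cv2.COLOR_RGB2HSV).astype(int); H=h[...,0].copy()
    lo,hi=HUE[col]
    if lo<0: H[H>150]-=180
    m=(H>=lo)&(H<=hi)&(h[...,1]>=smin)&(h[...,2]>=vmin)
    v,u=np.nonzero(m)
    if len(u)==0: return np.zeros((0,2))
    w=plane(d,np.c_[u,v],z)[:,:2]
    return w[np.hypot(*(w-np.array(near)[:2]).T)<rad]
def key(d,col,near,z0=.004):
    f=mask(d,col,near,z0+.014,.06); c=mask(d,'copper',near,z0+.005,.06)
    fc=np.array(cv2.minAreaRect(f.astype(np.float32)*1000)[0])/1000; fm=f.mean(0)
    cm=c.mean(0); a=np.arctan2(*(cm-fm)[::-1])
    r=cv2.minAreaRect((f*1000).astype(np.float32))
    e=np.array([np.cos(a),np.sin(a)])
    return dict(n=(len(f),len(c)),fob=fm.round(4),rect=[np.round(x,1) for x in r],yaw=np.degrees(a).round(1),origin=(fm+.023*e).round(4),tip=((c-fm)@e).max().round(4))
E
python3 - <<'E'
from h import *
d=snap('top')
for n,p in dict(blue=(.473,.248),red=(.609,.17),yellow=(.47,-.002),green=(.447,-.293)).items():
    w=mask(d,n,p,.004,.065)
    print(n,len(w),[np.round(x,4) for x in cv2.minEnclosingCircle(w.astype(np.float32))])
h=cv2.cvtColor(d['img'],cv2.COLOR_RGB2HSV)
for q in [(333,208),(335,220),(455,213),(460,228),(350,222),(475,230),(240,228),(275,165),(227,220),(257,153),(394,151),(420,180)]: print(q,h[q[1],q[0]])
print(key(d,'blue',(.475,.005))); print(key(d,'red',(.446,-.292)))
w=mask(d,'green',(.468,.25),.014,.05); print('tag',len(w),[np.round(x,1) for x in cv2.minAreaRect((w*1000).astype(np.float32))])
w=mask(d,'yellow',(.607,.165),.109,.05); print('torch',len(w),[np.round(x,4) for x in cv2.minEnclosingCircle(w.astype(np.float32))])
g=cv2.HoughCircles(cv2.cvtColor(d['img'],cv2.COLOR_RGB2GRAY)[120:185,360:430],cv2.HOUGH_GRADIENT,1,50,param1=60,param2=10,minRadius=18,maxRadius=25)
if g is not None: print('grey',g[0][0],plane(d,g[0][0][:2]+[360,120],.004))
E
```

```text
blue 610 [array([0.4745, 0.2481]), np.float64(0.0476)]
red 940 [array([0.6101, 0.1671]), np.float64(0.0483)]
yellow 1135 [array([4.694e-01, 3.000e-04]), np.float64(0.0503)]
green 982 [array([ 0.447 , -0.2926]), np.float64(0.0488)]
(333, 208) [108 116  97]
(335, 220) [ 15 142 126]
(455, 213) [  3 190 125]
(460, 228) [ 11 160 118]
(350, 222) [ 32 147 135]
(475, 230) [ 58 115  91]
(240, 228) [108 114 105]
(275, 165) [  4 180 125]
(227, 220) [ 57 103 109]
(257, 153) [ 31 153 132]
(394, 151) [22 43 88]
(420, 180) [ 28  71 130]
{'n': (116, 59), 'fob': array([0.4921, 0.0144]), 'rect': [array([491.9,  14.5]), array([30.8, 20.4]), np.float64(29.3)], 'yaw': np.float64(-151.1), 'origin': array([0.4719, 0.0033]), 'tip': np.float64(0.0613)}
{'n': (136, 136), 'fob': array([ 0.4669, -0.2793]), 'rect': [array([ 466.9, -279.6]), array([32.9, 21.8]), np.float64(16.2)], 'yaw': np.float64(-157.8), 'origin': array([ 0.4456, -0.288 ]), 'tip': np.float64(0.0623)}
tag 153 [array([461.7, 249.7]), array([44.2, 25.7]), np.float64(2.6)]
torch 136 [array([0.6051, 0.1576]), np.float64(0.0185)]
grey [34.5 30.5 20.7] [[ 0.61701926 -0.14869059  0.004     ]]
```

Emit:
move_arm([
  [[-1,0.018,-0.036,0,3],[-1,0.018,-0.036,0,3],[-1,0.018,-0.036,0,3],[-1,0.018,-0.036,0,3],[-1,0.018,-0.036,0,3],[-1,0.018,-0.036,0,3],[-1,0.018,-0.036,0,3],[-1,0.018,-0.036,0,3]],
])

```text
t: 1.95
tcp_pos: [0.3518, 0.3003, 0.2316]
tool_rot: [-0.042, 0.999, 0.0, 0.0]
force: [-0.2, 0.0, 0.2]
finger_gap: 0.999
gripper_force: 0.0
```

Emit:
move_arm([
  [[-1,0.018,-0.036,-0.01,3],[-1,0.018,-0.036,-0.01,3],[-1,0.018,-0.036,-0.01,3],[-1,0.018,-0.036,-0.01,3],[-1,0.018,-0.036,-0.01,3],[-1,0.018,-0.036,-0.01,3],[-1,0.018,-0.036,-0.01,3],[-1,0.01,-0.03,-0.01,3]],
], newtons=40)

```text
t: 2.75
tcp_pos: [0.4892, 0.0173, 0.1512]
tool_rot: [-0.248, 0.969, -0.001, 0.001]
force: [0.3, -0.6, 0.1]
finger_gap: 1.003
gripper_force: 0.0
```

```bash
python3 - <<'E'
from h import *
d=snap('wrist','w1.png'); s=d['s']; print(s['t'],s['tcp_pos'].round(4),s['q'].round(2),d['fx'],d['tool_from_camera'].round(3).tolist())
print(key(d,'blue',(.475,.005)))
w=mask(d,'yellow',(.47,0),.004,.065); print(len(w),[np.round(x,4) for x in cv2.minEnclosingCircle(w.astype(np.float32))])
print('pix',pix(d,[.492,.0144,.018]))
E
```

```text
2.75 [0.4892 0.0173 0.1512] [-0.19  0.47  1.85 -0.    0.82 -2.26] 333.5430892650113 [[0.001, -0.96, -0.279, 0.071], [1.0, 0.001, 0.0, 0.001], [0.0, -0.279, 0.96, -0.144], [0.0, 0.0, 0.0, 1.0]]
{'n': (1058, 679), 'fob': array([0.4917, 0.0143]), 'rect': [array([491.9,  14.5]), array([33.6, 23.4]), np.float64(28.8)], 'yaw': np.float64(-151.0), 'origin': array([0.4716, 0.0032]), 'tip': np.float64(0.0614)}
1696 [array([0.4698, 0.001 ]), np.float64(0.0506)]
pix [314.21204144 190.33019513]
```

View pics/w1.png

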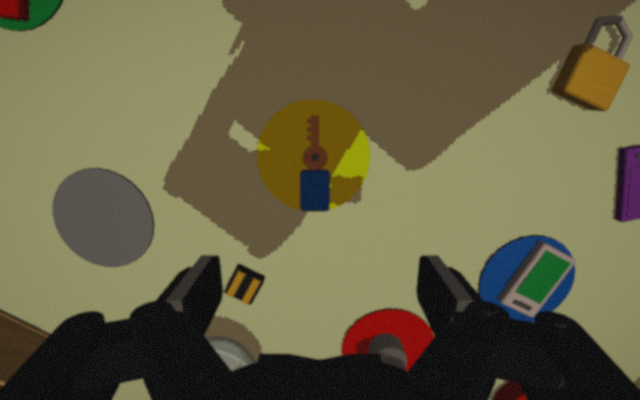

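The fob sits at (314,190) in the wrist view, matching the prediction, with the yaw aligned. I'll descend and grip.

Emit:
move_arm([
  [[-1,0.0027,-0.003,-0.025,0],[-1,0,0,-0.025,0],[-1,0,0,-0.025,0],[-1,0,0,-0.025,0],[-1,0,0,-0.02,0],[-1,0,0,-0.015,0],[-1,0,0,-0.01,0],[-1,0,0,0,0]],
])

```text
t: 3.6
tcp_pos: [0.4893, 0.0169, 0.0054]
tool_rot: [-0.247, 0.969, 0.0, -0.001]
force: [-0.1, 0.0, 0.3]
finger_gap: 1.0
gripper_force: 0.0
```

Emit:
move_arm([
  [[1,0,0,0,0],[1,0,0,0,0],[1,0,0,0,0],[1,0,0,0,0],[1,0,0,0,0],[1,0,0,0,0],[1,0,0,0,0],[1,0,0,0,0]],
], newtons=40)

```text
t: 4.4
tcp_pos: [0.4903, 0.0166, 0.0071]
tool_rot: [-0.247, 0.969, -0.0, 0.001]
force: [-0.7, -0.6, 6.1]
finger_gap: 0.288
gripper_force: 39.9
```

Emit:
move_arm([
  [[1,0,0,0.04,0],[1,0.018,-0.018,0.04,0],[1,0.032,-0.034,0,0],[1,0.032,-0.034,0,0],[1,0.032,-0.034,0,0],[1,0.032,-0.033,0,0],[1,0,0,-0.03,0],[1,0,0,0,0]],
])

```text
t: 5.2
tcp_pos: [0.6333, -0.1365, 0.0528]
tool_rot: [-0.246, 0.969, 0.002, -0.003]
force: [-2.2, 0.1, -0.2]
finger_gap: 0.29
gripper_force: 39.6
```

```bash
python3 - <<'E'
from h import *
d=snap('wrist','w2.png'); s=d['s']; print(s['t'],s['tcp_pos'].round(4),s['q'].round(2),s['finger_gap'],s['gripper_force'])
E
```

```text
5.2 [ 0.6333 -0.1365  0.0528] [-0.38  0.79  1.49  0.    0.87 -2.45] 0.28974083587900973 39.577202796936035
```

View pics/w2.png

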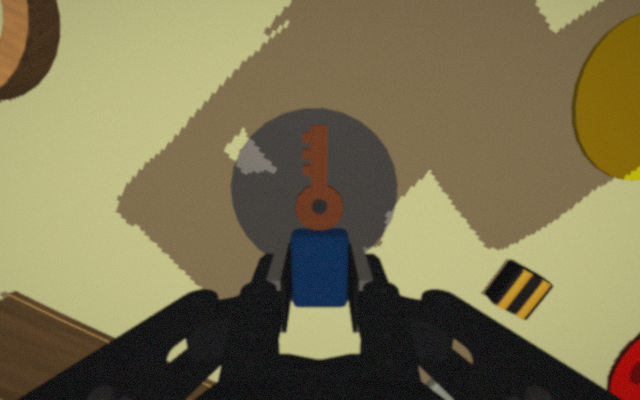

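The key is held square, with the blade over the grey mat. I'll set it down.

Emit:
move_arm([
  [[1,0,0,-0.025,0],[1,0,0,-0.015,0],[1,0,0,-0.005,0],[1,0,0,0,0],[-1,0,0,0,0],[-1,0,0,0,0],[-1,0,0,0,0],[-1,0,0,0,0]],
])

```text
t: 6.05
tcp_pos: [0.6362, -0.1364, 0.012]
tool_rot: [-0.247, 0.969, -0.0, 0.0]
force: [-1.0, 0.0, 0.3]
finger_gap: 0.947
gripper_force: 0.0
```

Emit:
move_arm([
  [[-1,0,0,0.03,0],[-1,0,0,0.04,0],[-1,0,0.02,0.05,-5],[-1,-0.005,0.045,0.045,-5],[-1,-0.005,0.045,0.04,-5],[-1,-0.005,0.045,0,-5],[-1,-0.005,0.045,0,-5],[-1,0,0.04,0,-5]],
])

```text
t: 6.85
tcp_pos: [0.6167, 0.0867, 0.197]
tool_rot: [0.014, 1.0, 0.0, 0.0]
force: [0.6, -1.8, 0.2]
finger_gap: 1.004
gripper_force: 0.0
```

```bash
python3 - <<'E'
from h import *
d=snap('wrist','w3.png'); s=d['s']; print(s['t'],s['tcp_pos'].round(4),s['q'].round(2),s['finger_gap'])
d=snap('top'); print(key(d,'blue',(.617,-.15)))
E
```

```text
6.85 [0.6167 0.0867 0.197 ] [-0.04  0.56  1.47  0.    1.11 -1.58] 1.0039828729124505
{'n': (134, 104), 'fob': array([ 0.6359, -0.1345]), 'rect': [array([ 635.7, -134.3]), array([31.8, 22.6]), np.float64(31.7)], 'yaw': np.float64(-148.4), 'origin': array([ 0.6163, -0.1466]), 'tip': np.float64(0.0632)}
```

View pics/w3.png

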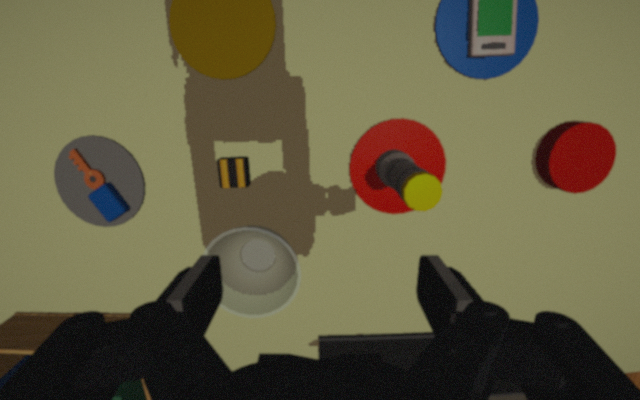

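The wrist view shows the yellow cap at about (422,191) on the red mat (398,165), and the blue key resting on the grey mat.

```bash
python3 - <<'E'
from h import *
d=snap('wrist'); s=d['s']
w=mask(d,'yellow',(.607,.165),.109,.03); print('torch',len(w),w.mean(0),[np.round(x,4) for x in cv2.minEnclosingCircle(w.astype(np.float32))])
w=mask(d,'red',(.61,.168),.004,.06); print('red',len(w),[np.round(x,4) for x in cv2.minEnclosingCircle(w.astype(np.float32))])
w=mask(d,'blue',(.635,-.134),.018,.03);print(len(w), cv2.minAreaRect((w*1000).astype(np.float32)))
print([ (x['xyz'],x['confidence']) for x in manip.mark_of('torch','wrist')],s['tcp_pos'])
E
```

```text
torch 1204 [0.60868492 0.16212054] [array([0.6089, 0.1619]), np.float64(0.0152)]
red 4807 [array([0.6106, 0.1673]), np.float64(0.0492)]
892 ((635.5703125, -131.52783203125), (34.99272918701172, 30.71025848388672), 30.153776168823242)
[([0.6091, 0.1681, 0.0043], 0.86)] [0.61669401 0.08990308 0.19662126]
```

Emit:
move_arm([
  [[-1,-0.004,0.036,0,0],[-1,-0.004,0.036,0,0],[-1,0,0,0,0],[-1,0,0,-0.03,0],[-1,0,0,-0.035,0],[-1,0,0,-0.03,0],[-1,0,0,-0.03,0],[-1,0,0,-0.02,0]],
])

```text
t: 7.85
tcp_pos: [0.6092, 0.1542, 0.0488]
tool_rot: [0.013, 1.0, -0.0, -0.001]
force: [-1.2, 0.0, -0.1]
finger_gap: 0.995
gripper_force: 0.0
```

```bash
python3 - <<'E'
from h import *
d=snap('wrist','w4.png'); s=d['s']; print(s['t'],s['tcp_pos'].round(4),s['force'])
E
```

```text
7.85 [0.6092 0.1542 0.0488] [-1.18580519  0.03651649 -0.11286445]
```

View pics/w4.png

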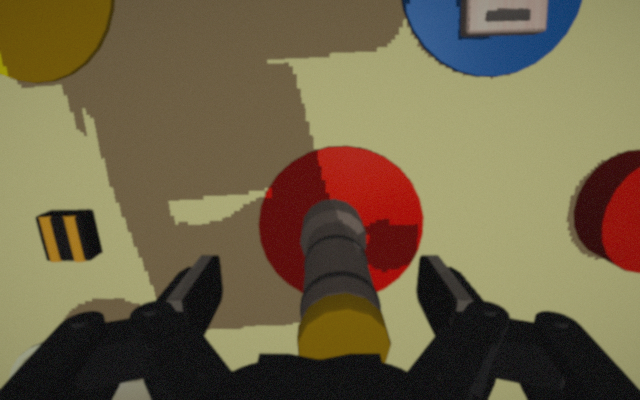

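The torch barrel stands between the fingers, about 8 mm towards +y of centre. I'll correct that and close.

Emit:
move_arm([
  [[-1,-0.001,0.008,0,0],[-1,0,0,0,0],[1,0,0,0,0],[1,0,0,0,0],[1,0,0,0,0],[1,0,0,0,0],[1,0,0,0,0],[1,0,0,0,0]],
], newtons=50)

```text
t: 8.7
tcp_pos: [0.6089, 0.1647, 0.0515]
tool_rot: [0.012, 1.0, -0.0, 0.0]
force: [-1.3, 0.6, 3.2]
finger_gap: 0.306
gripper_force: 49.6
```

Emit:
move_arm([
  [[1,0,0,0,0],[1,0,0,0.01,0],[1,0,0,0.02,0],[1,0,0,0.02,0],[1,-0.025,-0.03,0,0],[1,-0.025,-0.03,0,0],[1,-0.025,-0.03,0,0],[1,-0.025,-0.03,0,0]],
])

```text
t: 9.5
tcp_pos: [0.5077, 0.044, 0.1015]
tool_rot: [0.011, 1.0, -0.0, 0.0]
force: [-0.1, -0.9, -0.7]
finger_gap: 0.304
gripper_force: 49.6
```

Emit:
move_arm([
  [[1,-0.02,-0.02,0,0],[1,-0.015,-0.02,0,0],[1,0,0,0,0],[1,0,0,0,0]],
])

```text
t: 9.9
tcp_pos: [0.4741, 0.0044, 0.1014]
tool_rot: [0.013, 1.0, 0.0, 0.0]
force: [0.2, 0.3, -1.2]
finger_gap: 0.307
gripper_force: 49.7
```

```bash
python3 - <<'E'
from h import *
d=snap('wrist','w5.png'); s=d['s']; print(s['t'],s['tcp_pos'].round(4),s['q'].round(2),s['finger_gap'],s['tool_rot'].round(4))
w=mask(d,'yellow',(.47,0),.004,.07); print('yel',len(w),[np.round(x,4) for x in cv2.minEnclosingCircle(w.astype(np.float32))])
T=np.eye(4)
print('foot px if upright',pix(d,[*s['tcp_pos'][:2],.054]))
E
```

```text
9.9 [0.4741 0.0044 0.1014] [-0.23  0.55  1.92  0.    0.67 -1.77] 0.30732959358615225 [1.260e-02 9.999e-01 0.000e+00 5.000e-04]
yel 709 [array([0.4704, 0.0016]), np.float64(0.0497)]
foot px if upright [318.0801449  224.74513848]
```

View pics/w5.png

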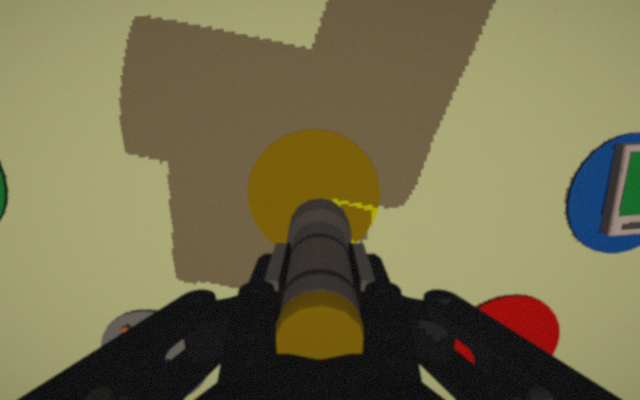

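The torch hangs upright in the grip just above the yellow mat, its foot around (319,225). A nudge of about 4 mm, then lower.

Emit:
move_arm([
  [[1,-0.004,-0.003,-0.01,0],[1,0,0,-0.015,0],[1,0,0,-0.015,0],[1,0,0,-0.007,0],[1,0,0,-0.0025,0],[1,0,0,0,0],[1,0,0,0,0]],
])

```text
t: 10.65
tcp_pos: [0.4704, 0.002, 0.0519]
tool_rot: [0.011, 1.0, -0.0, 0.001]
force: [-0.2, -0.2, -1.0]
finger_gap: 0.307
gripper_force: 49.5
```

Emit:
move_arm([
  [[-0.2,0,0,0,0],[-0.6,0,0,0,0],[-1,0,0,0,0],[-1,0,0,0,0],[-1,0,0,0,0],[-1,0,0,0,0],[-1,0,0,0.02,0],[-1,0,0,0.03,0]],
])

```text
t: 11.45
tcp_pos: [0.4684, 0.002, 0.1008]
tool_rot: [0.012, 1.0, 0.001, -0.002]
force: [0.2, -0.5, 0.6]
finger_gap: 1.003
gripper_force: 0.0
```

Emit:
move_arm([
  [[-1,0,0,0.04,0],[-1,0,0,0.04,0],[-1,0,-0.02,0.02,3],[-1,0,-0.04,0,4],[-1,0,-0.045,0,4],[-1,0,-0.045,0,4],[-1,0,-0.045,0,4],[-1,0,-0.045,0,4]],
])

```text
t: 12.25
tcp_pos: [0.4693, -0.2399, 0.2016]
tool_rot: [-0.189, 0.982, 0.0, 0.0]
force: [0.4, -0.6, -0.7]
finger_gap: 1.002
gripper_force: 0.0
```

Emit:
move_arm([
  [[-1,0,-0.03,-0.03,0],[-1,0,-0.01,-0.02,0],[-1,0,0,0,0]],
])

```text
t: 12.55
tcp_pos: [0.4679, -0.2788, 0.1489]
tool_rot: [-0.186, 0.982, 0.002, -0.002]
force: [0.4, 0.4, 0.4]
finger_gap: 1.0
gripper_force: 0.0
```

```bash
python3 - <<'E'
from h import *
d=snap('wrist','w6.png'); s=d['s']; q=s['tool_rot']; print(s['t'],s['tcp_pos'].round(4),s['q'].round(2),'yang',2*np.degrees(np.arctan2(q[1],q[0]))-90)
print(key(d,'red',(.446,-.29)))
w=mask(d,'green',(.447,-.292),.004,.07); print('green',len(w),[np.round(x,4) for x in cv2.minEnclosingCircle(w.astype(np.float32))])
d=snap('top')
w=mask(d,'yellow',(.47,0),.109,.022); print('torchcap+mat',len(w)); print([ (x['xyz'],x['confidence']) for x in manip.mark_of('torch','top')])
E
```

```text
12.55 [ 0.4679 -0.2788  0.1489] [-0.74  0.54  1.71 -0.    0.9  -2.69] yang 111.47716611373721
{'n': (1123, 851), 'fob': array([ 0.4663, -0.2802]), 'rect': [array([ 460. , -282.4]), array([48.5, 23.8]), np.float64(20.8)], 'yaw': np.float64(-160.2), 'origin': array([ 0.4446, -0.288 ]), 'tip': np.float64(0.062)}
green 7606 [array([ 0.4477, -0.2926]), np.float64(0.0494)]
torchcap+mat 288
[([0.4718, 0.0018, 0.0023], 0.73), ([0.6175, -0.1526, 0.0007], 0.27)]
```

View pics/w6.png

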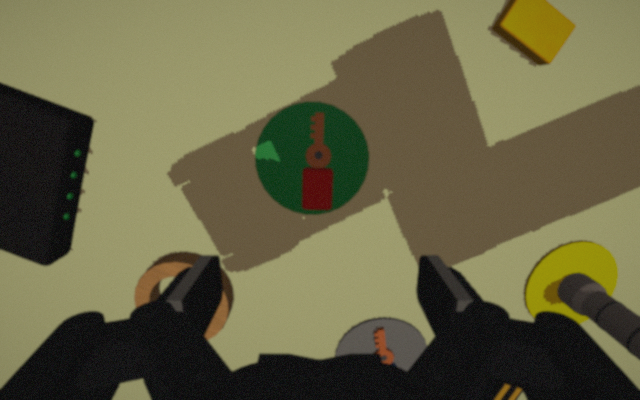

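The red fob is centred at (317,188) and aligned, and the torch stands on yellow at the right. Descend, grip and lift.

Emit:
move_arm([
  [[-1,0,-0.001,-0.03,0],[-1,0,0,-0.03,0],[-1,0,0,-0.03,0],[-1,0,0,-0.025,0],[-1,0,0,-0.015,0],[-1,0,0,-0.011,0],[-1,0,0,0,0],[1,0,0,0,0]],
], newtons=40)

```text
t: 13.5
tcp_pos: [0.4705, -0.2792, 0.0115]
tool_rot: [-0.188, 0.982, -0.001, 0.0]
force: [-0.6, 0.4, 0.1]
finger_gap: 0.86
gripper_force: 0.0
```

Emit:
move_arm([
  [[1,0,0,0,0],[1,0,0,0,0],[1,0,0,0,0],[1,0,0,0,0],[1,0,0,0,0],[1,0,0,0,0],[1,0,0,0,0]],
])

```text
t: 14.2
tcp_pos: [0.4701, -0.2796, 0.0115]
tool_rot: [-0.188, 0.982, -0.0, 0.0]
force: [-0.3, 1.1, 5.7]
finger_gap: 0.289
gripper_force: 39.1
```

Emit:
move_arm([
  [[1,0,0,0.03,0],[1,0,0,0.04,0],[1,0,0,0.045,0],[1,0.005,0.015,0.04,0],[1,0.01,0.03,0.02,0],[1,0.014,0.04,0,0],[1,0.014,0.04,0,0],[1,0.014,0.04,0,0]],
])

```text
t: 15.0
tcp_pos: [0.5269, -0.1129, 0.1861]
tool_rot: [-0.187, 0.982, -0.0, 0.0]
force: [1.0, -0.5, -0.7]
finger_gap: 0.285
gripper_force: 39.5
```

Emit:
move_arm([
  [[1,0.014,0.04,0,0],[1,0.014,0.04,0,0],[1,0.015,0.04,0,0],[1,0.015,0.04,0,0],[1,0.015,0.04,0,0],[1,0.015,0.04,0,0],[1,0.01,0.035,-0.01,0],[1,0.01,0.015,-0.03,0]],
])

```text
t: 15.8
tcp_pos: [0.6372, 0.1797, 0.1483]
tool_rot: [-0.189, 0.982, 0.0, 0.004]
force: [0.2, -1.1, 0.3]
finger_gap: 0.284
gripper_force: 39.5
```

Emit:
move_arm([
  [[1,0,0,-0.04,0],[1,0,0,-0.035,0],[1,0,0,-0.02,0],[1,0,0,0,0]],
])

```text
t: 16.2
tcp_pos: [0.6315, 0.1754, 0.0467]
tool_rot: [-0.188, 0.982, 0.0, -0.004]
force: [-0.4, -0.6, -1.1]
finger_gap: 0.288
gripper_force: 39.5
```

```bash
python3 - <<'E'
from h import *
d=snap('wrist','w7.png'); s=d['s']; print(s['t'],s['tcp_pos'].round(4),s['q'].round(2),s['finger_gap'],s['gripper_force'])
print(key(d,'red',s['tcp_pos'],s['tcp_pos'][2]-.0075))
v,u=np.nonzero(d['img'][...,0]<0)
c=mask(d,'copper',s['tcp_pos']-[.025,.01,0],s['tcp_pos'][2]-.0025,.07); print('tip',c[np.argmin(c[:,0])],c.mean(0))
w=mask(d,'red',(.61,.168),.004,.052); print('mat',[np.round(x,4) for x in cv2.minEnclosingCircle(w.astype(np.float32))])
E
```

```text
16.2 [0.6315 0.1754 0.0467] [ 0.1   0.8   1.47 -0.    0.88 -1.85] 0.2875376951607422 39.511481523513794
{'n': (16968, 2968), 'fob': array([0.6051, 0.1651]), 'rect': [array([610.2, 167.3]), array([73.9, 72.5]), np.float64(21.7)], 'yaw': np.float64(-163.1), 'origin': array([0.5831, 0.1584]), 'tip': np.float64(0.0317)}
tip [0.56202082 0.16165311] [0.5946716  0.16126821]
mat [array([0.6119, 0.168 ]), np.float64(0.0505)]
```

View pics/w7.png

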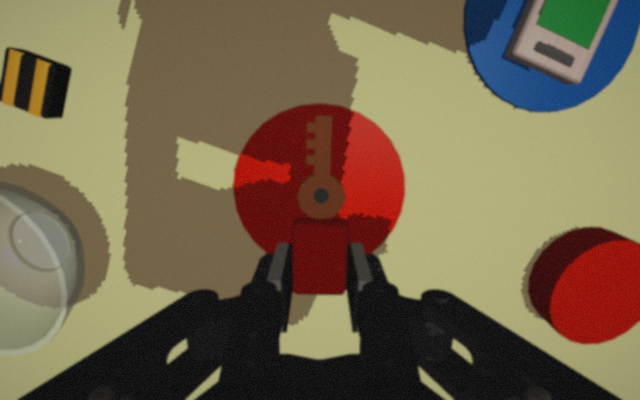

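```bash
python3 - <<'E'
from h import *
d=snap('wrist'); s=d['s']
e=np.array([np.cos(np.radians(-158.8)),np.sin(np.radians(-158.8))])
t=plane(d,[[318,116]],.0442)[0,:2]; o1=t-.041*e
b=plane(d,[[321,196]],.0442)[0,:2]
f=plane(d,[[320,221]],.0532)[0,:2]; print(s['tcp_pos'],t,o1,'bow',b,'fobfront->origin',f+.005*e,'expect',s['tcp_pos'][:2]+[-.0245,-.0084])
E
```

```text
[0.63327891 0.17553326 0.04893321] [0.57210685 0.15136786] [0.61033212 0.16619447] bow [0.60503604 0.16593563] fobfront->origin [0.6089548  0.16702372] expect [0.60877891 0.16713326]
```

The key is straight in the grip, blade tip at (318,116), with its origin within 2 mm of the red mat's centre. Lower and release.

Emit:
move_arm([
  [[1,0.001,0.001,-0.015,0],[1,0,0,-0.013,0],[1,0,0,-0.007,0],[1,0,0,-0.002,0],[1,0,0,0,0],[-1,0,0,0,0],[-1,0,0,0,0],[-1,0,0,0,0]],
])

```text
t: 17.1
tcp_pos: [0.6361, 0.1768, 0.0141]
tool_rot: [-0.188, 0.982, -0.0, 0.001]
force: [0.1, -0.3, -0.8]
finger_gap: 0.789
gripper_force: 0.0
```

Emit:
move_arm([
  [[-1,0,0,0,0],[-1,0,0,0.03,0],[-1,0,0,0.04,0],[-1,-0.02,0.01,0.04,-3],[-1,-0.03,0.01,0.03,-3],[-1,-0.04,0.015,0,-3],[-1,-0.04,0.02,0,-3],[-1,-0.035,0.02,0,-3]],
])

```text
t: 17.9
tcp_pos: [0.4687, 0.252, 0.1543]
tool_rot: [-0.056, 0.998, 0.0, 0.0]
force: [0.9, 0.2, -0.3]
finger_gap: 0.999
gripper_force: 0.0
```

```bash
python3 - <<'E'
from h import *
d=snap('wrist','w8.png'); s=d['s']; q=s['tool_rot']; print(s['t'],s['tcp_pos'].round(4),s['q'].round(2),'yang',2*np.degrees(np.arctan2(q[1],q[0]))-90)
w=mask(d,'green',(.468,.25),.014,.05); print('tagcard',len(w),[np.round(x,1) for x in cv2.minAreaRect((w*1000).astype(np.float32))])
print([ (x['xyz'],x['confidence']) for x in manip.mark_of('tag','wrist')])
E
```

```text
17.9 [0.4687 0.252  0.1543] [ 0.28  0.51  1.74  0.    0.89 -1.4 ] yang 96.47717449146049
tagcard 1911 [array([462.9, 249.9]), array([48.8, 30.8]), np.float64(2.7)]
[([0.336, 0.2802, -0.0017], 0.92), ([0.4709, 0.2497, 0.003], 0.69)]
```

View pics/w8.png

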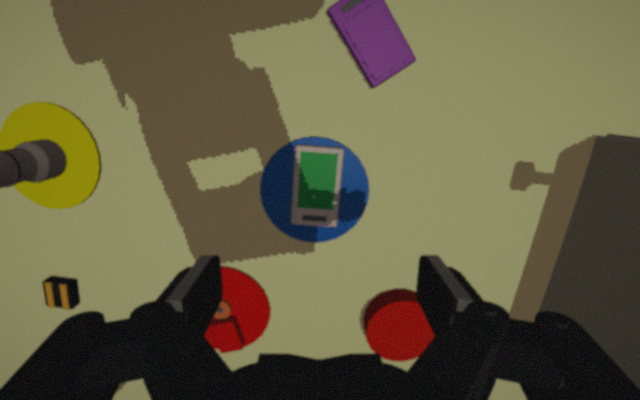

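The tag's corners are at about (297,146), (343,149), (338,227) and (292,224); the purple decoy is elsewhere at (373,38).

```bash
python3 - <<'E'
from h import *
d=snap('wrist'); s=d['s']
P=plane(d,[[297,146],[343,149],[338,227],[292,224]],.014)[:,:2]; print(P.round(4).tolist(),P.mean(0)); print(cv2.minAreaRect((P*1000).astype(np.float32)),s['tcp_pos'])
d=snap('top'); print(key(d,'red',(.611,.167)))
w=mask(d,'copper',(.60,.16),.009,.05);print(len(w),w.mean(0),w.min(0))
print([ (x['xyz'],x['confidence']) for x in manip.mark_of('key_red','top')])
E
```

```text
[[0.4295, 0.2305], [0.4274, 0.2696], [0.4976, 0.2749], [0.4998, 0.2332]] [0.46358742 0.25205558]
((463.5388488769531, 252.23751831054688), (70.44662475585938, 41.69361877441406), 2.9622366428375244) [0.46445402 0.25308422 0.15367512]
{'n': (1137, 269), 'fob': array([0.6096, 0.1654]), 'rect': [array([608.5, 165.5]), array([93.8, 91.6]), np.float64(88.3)], 'yaw': np.float64(-178.7), 'origin': array([0.5866, 0.1649]), 'tip': np.float64(0.0492)}
202 [0.59323825 0.15944682] [0.56069582 0.11705188]
[([0.6112, 0.1665, 0.0026], 0.63)]
```

Emit:
move_arm([
  [[-1,0,-0.001,-0.03,-3.6],[-1,0,0,-0.03,0],[-1,0,0,-0.03,0],[-1,0,0,-0.03,0],[-1,0,0,-0.02,0],[-1,0,0,-0.009,0],[-1,0,0,0,0]],
])

```text
t: 18.85
tcp_pos: [0.4714, 0.25, 0.0033]
tool_rot: [-0.026, 1.0, -0.0, -0.001]
force: [0.7, 0.4, -0.5]
finger_gap: 1.006
gripper_force: 0.0
```

Emit:
move_arm([
  [[1,0,0,0,0],[1,0,0,0,0],[1,0,0,0,0],[1,0,0,0,0],[1,0,0,0,0],[1,0,0,0,0],[1,0,0,0,0],[1,0,0,0,0]],
], newtons=40)

```text
t: 19.65
tcp_pos: [0.4716, 0.251, 0.0059]
tool_rot: [-0.027, 1.0, 0.0, 0.001]
force: [-1.1, -0.2, 6.5]
finger_gap: 0.477
gripper_force: 40.5
```

Emit:
move_arm([
  [[1,0,0,0.02,0],[1,0,0,0.04,0],[1,0,0,0.045,0],[1,0,0,0.045,0],[1,0,0,0.045,0],[1,0,-0.02,0.01,0],[1,-0.001,-0.035,0,0],[1,-0.002,-0.04,0,0]],
])

```text
t: 20.45
tcp_pos: [0.4679, 0.1556, 0.2109]
tool_rot: [-0.028, 1.0, 0.0, 0.002]
force: [0.7, -0.1, -0.7]
finger_gap: 0.48
gripper_force: 40.9
```

Emit:
move_arm([
  [[1,-0.002,-0.04,0,0],[1,-0.002,-0.04,0,0],[1,-0.002,-0.04,0,0],[1,-0.002,-0.04,0,0],[1,-0.002,-0.04,0,0],[1,-0.002,-0.04,0,0],[1,-0.002,-0.04,0,0],[1,-0.002,-0.04,0,0]],
])

```text
t: 21.25
tcp_pos: [0.4512, -0.1657, 0.21]
tool_rot: [-0.027, 1.0, -0.0, 0.0]
force: [1.2, 0.3, -0.1]
finger_gap: 0.478
gripper_force: 40.9
```

Emit:
move_arm([
  [[1,-0.002,-0.04,0,0],[1,-0.002,-0.04,0,0],[1,-0.002,-0.035,-0.02,0],[1,0,-0.01,-0.045,0],[1,0,0,-0.045,0],[1,0,0,-0.035,0],[1,0,0,-0.015,0],[1,0,0,0,0]],
])

```text
t: 22.05
tcp_pos: [0.4442, -0.2879, 0.0474]
tool_rot: [-0.027, 1.0, 0.002, -0.002]
force: [-0.0, -0.4, -0.0]
finger_gap: 0.481
gripper_force: 40.8
```

```bash
python3 - <<'E'
from h import *
d=snap('wrist','w9.png'); s=d['s']; print(s['t'],s['tcp_pos'].round(4),[manip.sense()['tcp_pos'].round(4)],s['q'].round(2),s['finger_gap'])
E
```

```text
22.05 [ 0.4442 -0.2879  0.0474] [array([ 0.4452, -0.2887,  0.0489])] [-0.79  0.69  1.81 -0.    0.65 -2.41] 0.4813139184745067
```

View pics/w9.png

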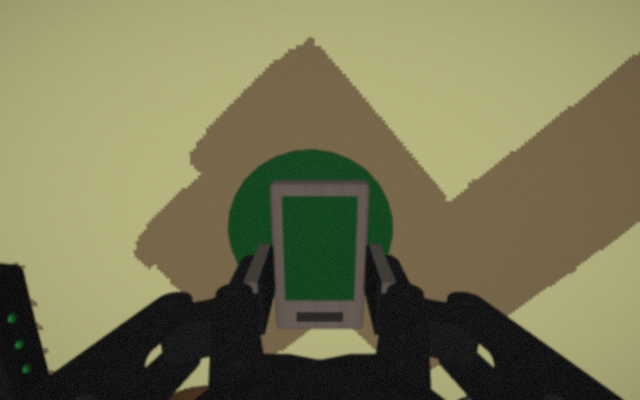

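The held tag's corners are (271,181), (368,181), (361,328) and (277,328); the green mat spans x 229–393 with its top edge at (312,150).

```bash
python3 - <<'E'
from h import *
d=snap('wrist'); s=d['s']; print(s['tcp_pos'],s['force'])
P=plane(d,[[271,181],[368,181],[361,328],[277,328]],.056)[:,:2]; print(P.round(4).tolist(),P.mean(0))
w=mask(d,'green',(.447,-.292),.004,.06,vmin=30)
v=plane(d,[[229,225],[393,225],[312,150]],.004)[:,:2]; 
A=np.c_[2*v,np.ones(3)]; c=np.linalg.solve(A,(v**2).sum(1)); print('mat',c[:2],np.hypot(*(v[0]-c[:2])))
E
```

```text
[ 0.44520161 -0.2887049   0.04890709] [ 0.07049513  0.35432344 -0.10538168]
[[0.4065, -0.3104], [0.4043, -0.2697], [0.4771, -0.2659], [0.4793, -0.3066]] [ 0.44183635 -0.28815632]
mat [ 0.44927086 -0.29270292] 0.049760882637856184
```

Emit:
move_arm([
  [[1,0.006,-0.0045,-0.015,0],[1,0,0,-0.015,0],[1,0,0,-0.009,0],[1,0,0,-0.003,0],[1,0,0,0,0],[-1,0,0,0,0],[-1,0,0,0,0],[-1,0,0,0,0]],
])

```text
t: 22.95
tcp_pos: [0.452, -0.294, 0.0081]
tool_rot: [-0.027, 1.0, -0.0, 0.0]
force: [1.1, 0.3, 0.6]
finger_gap: 0.951
gripper_force: 0.0
```

Emit:
move_arm([
  [[-1,0,0,0,0],[-1,0,0,0.03,0],[-1,0,0,0.04,0],[-1,0.02,0.015,0.04,4],[-1,0.04,0.03,0.03,4],[-1,0.04,0.035,0,6],[-1,0.045,0.035,0,6],[-1,0.04,0.035,0,6]],
])

```text
t: 23.75
tcp_pos: [0.6223, -0.1554, 0.1441]
tool_rot: [-0.253, 0.968, -0.001, 0.0]
force: [0.8, -0.4, 0.3]
finger_gap: 1.0
gripper_force: 0.0
```

```bash
python3 - <<'E'
from h import *
d=snap('wrist','w10.png'); s=d['s']; q=s['tool_rot']; print(s['t'],s['tcp_pos'].round(4),s['q'].round(2),'yang',2*np.degrees(np.arctan2(q[1],q[0]))-90)
print(key(d,'blue',(.617,-.147)))
w=mask(d,'blue',(.635,-.134),.018,.03);print(len(w), cv2.minAreaRect((w*1000).astype(np.float32)))
E
```

```text
23.75 [ 0.6223 -0.1554  0.1441] [-0.42  0.65  1.47 -0.    1.02 -2.5 ] yang 119.26856586500813
{'n': (1169, 794), 'fob': array([ 0.6352, -0.1357]), 'rect': [array([ 635.2, -135.5]), array([36. , 24.9]), np.float64(29.3)], 'yaw': np.float64(-149.3), 'origin': array([ 0.6154, -0.1474]), 'tip': np.float64(0.0627)}
1169 ((635.1990356445312, -135.5165557861328), (36.04243469238281, 24.898778915405273), 29.3486270904541)
```

View pics/w10.png

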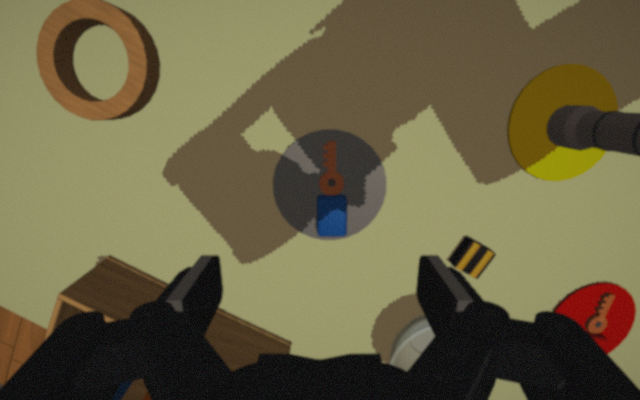

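The blue fob is at (332,216), aligned with the fingers. Shift by (13, 19) mm, descend and grip.

Emit:
move_arm([
  [[-1,0.013,0.0195,0,0],[-1,0,0,-0.03,0],[-1,0,0,-0.035,0],[-1,0,0,-0.03,0],[-1,0,0,-0.025,0],[-1,0,0,-0.014,0],[-1,0,0,0,0],[-1,0,0,0,0]],
])

```text
t: 24.6
tcp_pos: [0.6342, -0.1373, 0.0099]
tool_rot: [-0.251, 0.968, -0.0, 0.0]
force: [0.6, 0.8, 0.6]
finger_gap: 0.999
gripper_force: 0.0
```

Emit:
move_arm([
  [[1,0,0,0,0],[1,0,0,0,0],[1,0,0,0,0],[1,0,0,0,0],[1,0,0,0,0],[1,0,0,0,0],[1,0,0,0,0]],
])

```text
t: 25.3
tcp_pos: [0.6344, -0.1372, 0.0102]
tool_rot: [-0.251, 0.968, -0.0, 0.001]
force: [-0.9, 0.4, 6.0]
finger_gap: 0.286
gripper_force: 39.9
```

```bash
python3 - <<'E'
from h import *
s=manip.sense(); print(s['tcp_pos'].round(4))
d=snap('top')
w=mask(d,'blue',(.474,.248),.004,.065); print('matblue',[np.round(x,4) for x in cv2.minEnclosingCircle(w.astype(np.float32))])
w=mask(d,'blue',(.474,.248),.004,.06); print(w.mean(0))
for k in ['tag','torch','key_red','bowl']: print(k,[(np.round(x['xyz'],3).tolist(),round(x['confidence'],2)) for x in manip.mark_of(k,'top')])
E
```

```text
[ 0.6344 -0.1372  0.0102]
matblue [array([0.4742, 0.2494]), np.float64(0.0476)]
[0.47541957 0.25795349]
tag [([0.337, 0.282, -0.001], 0.72)]
torch []
key_red [([0.612, 0.169, 0.005], 0.69)]
bowl []
```

Emit:
move_arm([
  [[1,0,0,0.025,0],[1,0,0,0.045,0],[1,0,0,0.045,0],[1,0,0,0.045,0],[1,0,0.01,0.03,0],[1,-0.01,0.03,0,0],[1,-0.014,0.04,0,0],[1,-0.014,0.04,0,0]],
])

```text
t: 26.35
tcp_pos: [0.595, -0.0162, 0.1992]
tool_rot: [-0.25, 0.968, 0.0, -0.0]
force: [0.2, 0.3, -0.2]
finger_gap: 0.291
gripper_force: 39.4
```

Emit:
move_arm([
  [[1,-0.014,0.04,0,0],[1,-0.014,0.04,0,0],[1,-0.014,0.04,0,0],[1,-0.014,0.04,0,0],[1,-0.014,0.04,0,0],[1,-0.014,0.04,0,0],[1,-0.014,0.03,-0.03,0],[1,-0.005,0.006,-0.04,0]],
])

```text
t: 27.15
tcp_pos: [0.4926, 0.2627, 0.1303]
tool_rot: [-0.253, 0.968, 0.001, 0.003]
force: [0.8, 0.4, 0.3]
finger_gap: 0.285
gripper_force: 39.5
```

Emit:
move_arm([
  [[1,0,0,-0.04,0],[1,0,0,-0.03,0],[1,0,0,-0.01,0],[1,0,0,0,0],[1,0,0,0,0]],
])

```text
t: 27.65
tcp_pos: [0.4936, 0.2591, 0.0502]
tool_rot: [-0.251, 0.968, 0.0, 0.001]
force: [0.4, 0.7, -0.6]
finger_gap: 0.289
gripper_force: 39.4
```

```bash
python3 - <<'E'
from h import *
d=snap('wrist','w11.png'); s=d['s']; print(s['t'],s['tcp_pos'].round(4),s['finger_gap'])
w=mask(d,'blue',(.474,.249),.004,.056,vmin=25); print('mat',[np.round(x,4) for x in cv2.minEnclosingCircle(w.astype(np.float32))])
dz=s['tcp_pos'][2]-.0102
c=mask(d,'copper',s['tcp_pos']-[.03,.015,0],.009+dz,.05)
e=np.array([np.cos(np.radians(-150.7)),np.sin(np.radians(-150.7))]); m=(c-s['tcp_pos'][:2])@e
print('origin from tip',c[np.argsort(m)[-8:]].mean(0)-.040*e,'expect',s['tcp_pos'][:2]+[-.0189,-.0098])
E
```

```text
27.65 [0.4936 0.2591 0.0502] 0.2889125673213234
mat [array([0.4777, 0.2506]), np.float64(0.0523)]
origin from tip [0.47657496 0.24875321] expect [0.47474186 0.24933913]
```

View pics/w11.png

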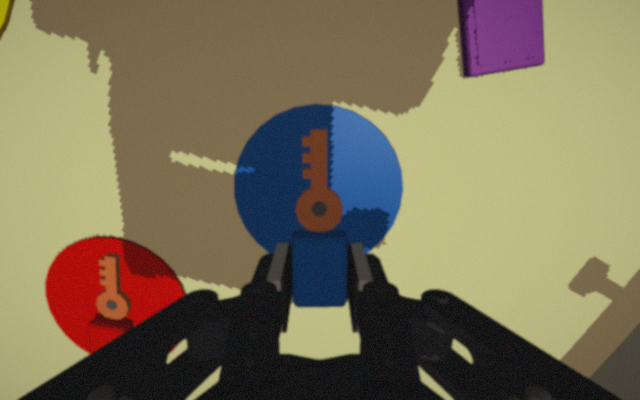

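The blue key is centred over the blue mat (blade tip at (317,130)), to within about 2 mm. Lower, release and retreat.

Emit:
move_arm([
  [[1,0,0,-0.015,0],[1,0,0,-0.015,0],[1,0,0,-0.007,0],[1,0,0,-0.0025,0],[1,0,0,0,0],[-1,0,0,0,0],[-1,0,0,0,0],[-1,0,0,0,0]],
])

```text
t: 28.5
tcp_pos: [0.4931, 0.2591, 0.0103]
tool_rot: [-0.251, 0.968, 0.0, 0.0]
force: [0.1, -0.4, -0.5]
finger_gap: 0.788
gripper_force: 0.0
```

Emit:
move_arm([
  [[-1,0,0,0,0],[-1,0,0,0.03,0],[-1,0,0,0.04,0],[-1,0,0,0.045,0],[-1,-0.02,0.03,0.045,0],[-1,-0.03,0.04,0.02,0],[-1,-0.03,0.04,0,0],[-1,-0.03,0.04,0,0]],
])

```text
t: 29.3
tcp_pos: [0.387, 0.4035, 0.1838]
tool_rot: [-0.25, 0.968, 0.001, 0.001]
force: [0.1, -0.2, -0.1]
finger_gap: 1.004
gripper_force: 0.0
```

Emit:
move_arm([
  [[-1,-0.025,0.04,0,0],[-1,-0.025,0.04,0,0],[-1,-0.025,0.04,0,0],[-1,-0.02,0.04,0,0],[-1,0,0,0,0],[-1,0,0,0,0]],
])

```text
t: 29.9
tcp_pos: [0.2915, 0.5625, 0.182]
tool_rot: [-0.252, 0.968, -0.0, -0.0]
force: [-0.5, 0.6, 0.4]
finger_gap: 0.998
gripper_force: 0.0
```

```bash
python3 - <<'E'
from h import *
d=snap('top'); e=d['img'][90:260,180:500]; cv2.imwrite('pics/end.png',cv2.resize(e,(800,425),interpolation=cv2.INTER_CUBIC)[:,:,::-1])
for c in ['top','side']:
    d=snap(c)
    print(c,[(k,[(np.round(x['xyz'],3).tolist(),round(x['confidence'],2)) for x in manip.mark_of(k,c)]) for k in ['key_blue','key_red','torch','tag','bowl','mat_green','mat_yellow']])
d=snap('top')
w=mask(d,'copper',(.465,.244),.009,.05); f=mask(d,'copper',(.60,.163),.009,.045,160)
print('copper blue',len(w),w.mean(0),'red',len(f),f.mean(0))
E
```

```text
top [('key_blue', [([0.478, 0.251, 0.004], 0.66)]), ('key_red', [([0.612, 0.165, 0.001], 0.64)]), ('torch', [([0.471, 0.004, 0.003], 0.55), ([0.608, 0.17, 0.0], 0.42)]), ('tag', [([0.449, -0.292, 0.004], 0.8), ([0.336, 0.282, 0.0], 0.66), ([0.477, 0.25, 0.007], 0.5)]), ('bowl', [([0.703, 0.018, -0.004], 0.73)]), ('mat_green', []), ('mat_yellow', [([0.47, -0.002, 0.003], 0.76), ([0.449, -0.294, -0.002], 0.38)])]
side [('key_blue', [([0.478, 0.254, 0.002], 0.72)]), ('key_red', [([0.611, 0.17, 0.008], 0.59)]), ('torch', []), ('tag', [([0.452, -0.297, 0.005], 0.87), ([0.344, 0.279, 0.0], 0.87)]), ('bowl', [([0.705, 0.015, -0.003], 0.6)]), ('mat_green', [([0.448, -0.294, -0.005], 0.67)]), ('mat_yellow', [([0.469, -0.001, 0.001], 0.75)])]
copper blue 81 [0.46494553 0.24277808] red 26 [0.60083464 0.1603667 ]
```

View pics/end.png

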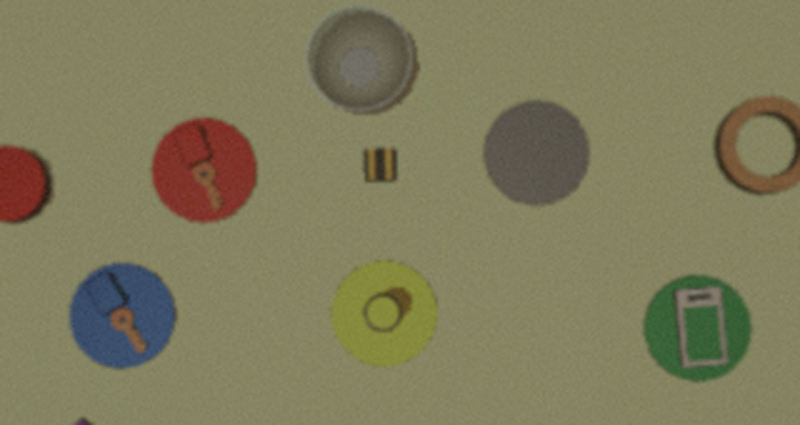

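The crop shows the red key (200,165), blue key (118,312), torch (383,312) and tag (702,327) each centred on its own mat. Grey (537,152) is empty and the bowl (361,60) has not moved.

```bash
python3 -c "
from station import manip
print(manip.sign_off())"
```

```text
the job is handed in; nothing more can be done
None
```

I handed the job in at about 30 s of the 128 s allowed: the final pictures show both keys, the torch and the tag each within a few millimetres of the middle of their own mats, the grey mat empty and the bowl where it was. The sign-off call did not return a verdict.

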